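# Close off finished duct fittings with their dust caps

## Robot

A 7-joint arm with a two-finger parallel gripper is mounted at the origin on the work surface. World frame = base frame: x ahead of the robot, y to its left, z up, the work surface at z = 0. Lengths are in m, angles in rad, forces in N, time in s.
With the tool pointing down it reaches from about 0.4 to 0.85 m from the base axis. Payload 4.5 kg.
Tool frame: the origin (TCP) lies midway between the tips of the shut fingers; the grasp point (between the pads) lies 19 mm behind it (r.grip_point_offset is the distance from the TCP to the grasp point, in m); z points along the fingers, y is the line along which they close (so a half turn about z gives the same grasp; the last joint's range is limited). The gripper opens to 88 mm and grips with 3 to 60 N. Pads are 18 mm wide; open, the fingers measure 123 mm over their backs; the gripper's body (75 mm by 187 mm) begins 45 mm behind the grasp point.
Start: joints at [-1.146, 0.689, -0.195, 1.565, 0.157, 0.902, -0.215], TCP at [0.238, 0.578, 0.239] pointing down, gripper open.
Joint ranges: [-3.01, 3.01], [-0.46, 2.08], [-1.47, 1.51], [0.13, 2.56], [-1, 4.14], [0.04, 2.09], [-2.66, 2.66]. Speed limits (rad/s): [2.57, 2.57, 3.14, 3.14, 3.14, 3.14, 3.14].

## Interface

Orientations are given as a unit quaternion [x, y, z, w].
In Python, from plant import r, optics gives the robot as it stands.
- The arm moves only by the shell command python3 -m pendant 'ROWS' [OPENING] [FORCE]. ROWS is JSON, a list of rows, each a list of 6 numbers: the shift along the tool's x, y, z as a fraction of full scale, then the turn, a rotation vector about the tool's x, y, z as a fraction of full scale. A call has 1 to 5 rows; each row shifts and turns the commanded pose from where the row before left it, along the tool's axes as they then stand; what a row does not reach is not made up. Full scale, the value 1, is 0.025 m for a shift and pi rad for a turn. A row lasts 1/12 s, in which the tool goes at most 41.7 mm and 7.16 degrees, less where a joint would pass 70% of its speed; a pose out of reach is approached as far as the arm can. A call with a number of a shift or a turn outside -1 to 1 is refused whole. A call with a gripper value outside its range is refused whole. OPENING is the opening, from -1 (shut) to 1 (fully open), set as the call begins (- or left out, the last holds). The fingers move at their own pace and stop on an object; FORCE is the grip in N (left out, the last holds). Time passes only in rows, so rows that do not move let the fingers close. It gives the time, the measured TCP pose, the force, the opening and the grip force at its end, in the units of the state.
- r.get_state(): the state, without advancing time (a new reading comes with each control period).
- optics.snapshot(name): name is "scene" or "top" or "wrist"; returns (picture, depth): 384x512x3 uint8, blue, green, red; 384x512 float32, m along the optical axis (not along the pixel's ray), 0 where there is no reading.
- optics.calibration(name): a dict with "vfov" (degrees; the focal length in pixels is half the picture's height over the tangent of half this angle, whatever the lens; pixels are square), "cx", "cy" (the principal point, pixels), "k1" (the pictures are not rectified: a ray, as slopes to the right and down, at radius r is drawn at 1 + k1 r^2 times it, then the intrinsics apply), "cam_to_world" (4x4, takes a point from camera to world coordinates); the wrist camera has in their place "tool_from_camera" (4x4, takes a point from camera to tool coordinates, whose origin is the TCP and whose axes are the flange's). Camera axes: x right, y up, looking along -z (the intrinsics and any distortion apply to the point x, -y, -z); pixel columns grow to the right and rows downward; lengths in m; the calibration is good to about 2 mm. A picture is of the moment at which its call begins: read the wrist's pose just before it. calibration takes no time and is no camera call.
- r.finish_job(): hands the job in; it is judged then, once.
The state is a dict: "clock": time; "q": joint angles; "qd": joint speeds; "joint_torque": joint torques, N m; "tool_pos": TCP position; "eef_rot": TCP orientation; "contact_force": force on the tool from outside, world axes, zero at the start; "moment": the same for the moment, N m; "opening": opening from 0.0 (shut) to 1.0 (fully open); "finger_force": force on a finger pad.
Only numpy, scipy, OpenCV 4.12 (cv2) and the standard library are available. Lean on these libraries where they do the work, as an engineer would, in place of code of your own. Each camera call takes 0.05 s, during which the arm holds its last target. There are 200 camera calls.

## Task

Close off the four finished duct fittings for delivery: put each grey dust cap, plug down, into the open mouth that it fits by shape and size, fully home so that its rim lies flat on the mouth's edge. Leave the fittings standing upright where they are, and let go of everything.

Things in the scene. Friction and masses are not known exactly. Their poses are not given: they have to be found in the camera images.
- cap_round_large: Loose grey plastic dust cap, the larger round one, plug down. Plug 22 mm deep, tapered (91 mm across at the top, 75 at the bottom); rim above it 4 mm thick, 114 mm across; on its middle an upright black grip web 50 mm long (x), 14 thick (y), top 56 above underside. About 100 g. Origin: centre of plug's underside, z up; its yaw when placed is free. Belongs in fitting_round_large.
- cap_round_small: Loose grey plastic dust cap, the smaller round one, plug down. Plug 22 mm deep, tapered (54 mm across at the top, 40 at the bottom); rim above it 4 mm thick, 77 mm across; on its middle an upright black grip web 50 mm long (x), 14 thick (y), top 56 above underside. About 50 g. Origin: centre of plug's underside, z up; its yaw when placed is free. Belongs in fitting_round_small.
- cap_square: Loose grey plastic dust cap, the square one, plug down. Plug 22 mm deep, tapered (71 mm square at the top, 55 at the bottom); rim above it 4 mm thick, 94 mm square; on its middle an upright black grip web 50 mm long (x), 14 thick (y), top 56 above underside. About 80 g. Origin: centre of plug's underside, z up; x, y along sides, fits in any quarter turn. Belongs in fitting_square.
- cap_rect: Loose grey plastic dust cap, the oblong one, plug down. Plug 22 mm deep, tapered (101 x 51 mm at the top, 85 x 35 at the bottom); rim above it 4 mm thick, 124 x 74 mm; on its middle an upright black grip web 50 mm long (x), 14 thick (y), top 56 above underside. About 80 g. Origin: centre of plug's underside, z up; x along its long side, fits either way round. Belongs in fitting_rect.
- fitting_round_large: Loose galvanised steel duct fitting standing on the bench, open on top: a round collar on a circular foot flange. 90 mm high; mouth round, 95 mm inside, wall 2.5; foot flange 130 mm across, 3 thick. About 800 g. Origin: centre of its underside, mouth centre 90 mm straight above; yaw has no meaning. Cap fully home: cap origin 68 mm above this origin.
- fitting_round_small: Loose galvanised steel duct fitting standing on the bench, open on top: a round reducer, narrow neck up. 90 mm high; mouth round, 58 mm inside, wall 2.5; foot 100 mm across, cone 25 to 55 mm up. About 700 g. Origin: centre of its underside, mouth centre 90 mm straight above; yaw has no meaning. Cap fully home: cap origin 68 mm above this origin.
- fitting_square: Loose galvanised steel duct fitting standing on the bench, open on top: a stub of square duct. 90 mm high; mouth square, 75 mm inside, wall 2.5; foot flange 110 mm square, 3 thick. About 850 g. Origin: centre of its underside, mouth centre 90 mm straight above; x, y along its sides. Cap fully home: cap origin 68 mm above this origin.
- fitting_rect: Loose galvanised steel duct fitting standing on the bench, open on top: a stub of oblong duct. 90 mm high; mouth oblong, 105 (x) x 55 mm (y) inside, wall 2.5; foot flange 140 x 90 mm, 3 thick. About 850 g. Origin: centre of its underside, mouth centre 90 mm straight above; x along the mouth's long side. Cap fully home: cap origin 68 mm above this origin.
Things that resemble listed ones, but are neither listed nor needed, are in the scene too. What is shaped like the cap_round_small but green is not meant.

How it is judged:
At the end, for the whole second after the job is handed in: Each of the four caps sits in the mouth of its matching fitting: centred within 10 mm, rim at most 4 mm above the mouth's edge, level within 4.5 degrees; every fitting upright within 4.5 degrees and less than 30 mm from where it started; all at rest (horizontal distance between cap_round_large and fitting_round_large below 0.01 m and z of cap_round_large in the frame of fitting_round_large between 0.062 and 0.072 m and angle between each of cap_round_large, fitting_round_large, cap_round_small, fitting_round_small, cap_square, fitting_square, cap_rect, fitting_rect's own z axis and vertical below 0.08 rad and distance of each of fitting_round_large, fitting_round_small, fitting_square, fitting_rect from where it was at the start of the episode below 0.03 m and linear speed of each of cap_round_large, fitting_round_large, cap_round_small, fitting_round_small, cap_square, fitting_square, cap_rect, fitting_rect below 0.02 m/s and horizontal distance between cap_round_small and fitting_round_small below 0.01 m and z of cap_round_small in the frame of fitting_round_small between 0.062 and 0.072 m and horizontal distance between cap_square and fitting_square below 0.01 m and z of cap_square in the frame of fitting_square between 0.062 and 0.072 m and horizontal distance between cap_rect and fitting_rect below 0.01 m and z of cap_rect in the frame of fitting_rect between 0.062 and 0.072 m); the robot touches nothing.
It also fails if it takes over 109 s, if anything falls off the work surface, if the arm or the gripper's body presses on something with over 40 N, if the wrist force passes 120 N, or if a joint passes its speed limit or range.

## Working session

There is one attempt and no reset: what is moved stays moved. The work goes in short steps, Python scripts to look and compute and a shell command to move; the robot and the scene stay as the last step left them, time stands still between calls to the robot, and variables do not carry over. Pictures are saved under pics/ and viewed, at most 14 in all, crops included, and the job is handed in when it is done.

```bash
ls; mkdir -p pics; python3 - <<'E'
from plant import r, optics
import cv2,numpy as np
for n in("scene","top"):
    p,d=optics.snapshot(n); cv2.imwrite(f"pics/{n}0.png",p); np.save(f"pics/{n}0.npy",d)
    c=optics.calibration(n); print(n,c)
print(optics.calibration("wrist"))
s=r.get_state(); print(s['clock'],s['tool_pos'],s['eef_rot'],s['opening'])
E
```

```text
pics
scene {'vfov': 45.068856419009144, 'cx': 258.2413510548117, 'cy': 192.6228853949112, 'k1': -0.16342770267547185, 'cam_to_world': array([[-0.71082445, -0.50925518,  0.48516777,  1.18596754],
       [ 0.7031274 , -0.53257084,  0.4711477 ,  0.70763062],
       [ 0.0184518 ,  0.67603806,  0.73663565,  1.181808  ],
       [ 0.        ,  0.        ,  0.        ,  1.        ]])}
top {'vfov': 57.097216372894444, 'cx': 253.74742474587808, 'cy': 196.20618325629775, 'k1': -0.0066054368901628125, 'cam_to_world': array([[ 0.0250668 ,  0.99318568, -0.11381503,  0.3379474 ],
       [-0.99967292,  0.02432609, -0.00789241, -0.0108636 ],
       [-0.00506995,  0.11397565,  0.99347061,  0.9585651 ],
       [ 0.        ,  0.        ,  0.        ,  1.        ]])}
{'vfov': 63.263729586767575, 'cx': 251.88387596263777, 'cy': 195.49404473150554, 'k1': 0.010705815678184278, 'tool_from_camera': array([[ 1.23595470e-04,  9.52139710e-01,  3.05663144e-01,
         7.90501780e-02],
       [ 9.99999988e-01, -1.44570193e-04,  4.59837994e-05,
         4.39276352e-04],
       [ 8.79727811e-05,  3.05663135e-01, -9.52139717e-01,
        -1.46049336e-01],
       [ 0.00000000e+00,  0.00000000e+00,  0.00000000e+00,
         1.00000000e+00]])}
0.1 [0.23793734 0.57734827 0.23801748] [ 1.94146455e-01  9.80972233e-01 -7.89147355e-04 -9.50228769e-05] 1.003500165821499
```

View pics/top0.png

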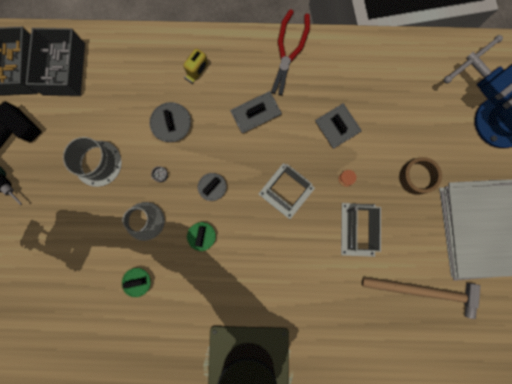

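View pics/scene0.png

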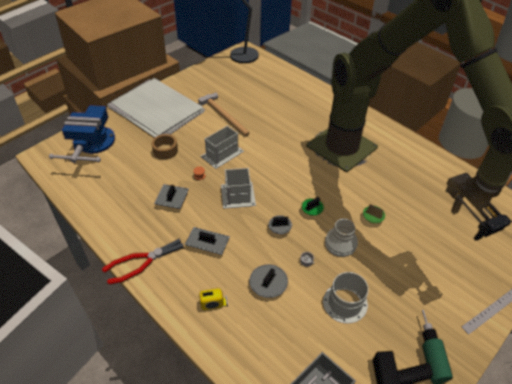

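Top view: large cap (170,122), small grey cap (212,187), oblong cap (257,113), square cap (338,125). The mouths are large round (92,158), reducer (145,220), square (287,190) and oblong (361,229). Green lookalikes sit at (202,236) and (137,281).

```bash
cat > h.py <<'E'
import cv2,numpy as np
from scipy.spatial.transform import Rotation as R
from plant import r,optics
def cloud(n,d,T=None):
    c=optics.calibration(n); f=d.shape[0]/2/np.tan(np.radians(c['vfov']/2))
    v,u=np.mgrid[:d.shape[0],:d.shape[1]].astype(float)
    K=np.array([[f,0,c['cx']],[0,f,c['cy']],[0,0,1]])
    s=cv2.undistortPoints(np.stack([u,v],-1).reshape(-1,1,2),K,np.array([c['k1'],0,0,0.])).reshape(*d.shape,2)
    P=np.stack([s[...,0]*d,-s[...,1]*d,-d],-1)
    M=c['cam_to_world'] if T is None else T@c['tool_from_camera']
    return P@M[:3,:3].T+M[:3,3]
def rect(xy):
    (c,s,a)=cv2.minAreaRect((xy*1000).astype(np.float32))
    if s[0]<s[1]: s=s[::-1]; a+=90
    return np.round(c,1),np.round(s,1),round((a+90)%180-90,1)  # mm, long-axis angle deg
E
python3 - <<'E'
from h import *
ps={'capL':(170,122),'capS':(212,187),'capR':(257,113),'capQ':(338,125),'fL':(92,158),'fS':(145,218),'fQ':(287,190),'fR':(361,229)}
W=cloud('top',np.load('pics/top0.npy'))
S=cloud('scene',np.load('pics/scene0.npy'))
print('bench z',np.median(W[60:80,120:180,2]), 'noise',np.std(W[60:80,120:180,2]))
for k,(u,v) in ps.items():
    c0=W[v-28:v+29,u-28:u+29].reshape(-1,3)
    cap=k[0]=='c'; lo,hi=((.018,.034) if cap else (.083,.097))
    m=c0[(c0[:,2]>lo)&(c0[:,2]<hi)]
    c=m[:,:2].mean(0)
    for n,C in(('top',W),('scene',S)):
        q=C.reshape(-1,3); near=np.linalg.norm(q[:,:2]-c,axis=1)<.09
        b=q[near&(q[:,2]>lo)&(q[:,2]<hi)]; print(k,n,len(b),rect(b[:,:2]),'z',np.median(b[:,2]).round(4),'meanxy',b[:,:2].mean(0).round(4))
        if cap:
            w=q[near&(q[:,2]>.046)&(q[:,2]<.065)]; print('   web',len(w),rect(w[:,:2]),np.median(w[:,2]).round(4))
E
```

```text
bench z 0.0006335987465295179 noise 0.06173002618093619
capL top 1186 (array([643.5, 233.1]), array([112.4, 112.3]), 46.0) z 0.0267 meanxy [0.6421 0.2316]
   web 110 (array([643.2, 231.8]), array([49.9, 13.9]), 15.7) 0.0558
capL scene 908 (array([644.9, 234. ]), array([110.8, 110. ]), 4.1) z 0.0249 meanxy [0.647  0.2357]
   web 85 (array([645.3, 234.9]), array([50.5, 16.8]), 14.9) 0.0534
capS top 510 (array([468.1, 111.4]), array([75.4, 73.4]), -89.3) z 0.0266 meanxy [0.4666 0.1102]
   web 115 (array([467.6, 111. ]), array([49.6, 14.4]), -41.1) 0.0558
capS scene 244 (array([468.1, 111.5]), array([77.9, 74.5]), 58.5) z 0.0255 meanxy [0.4761 0.1182]
   web 80 (array([469.5, 113.8]), array([50. , 20.9]), -30.2) 0.0537
capR top 1068 (array([687.9, -12.1]), array([153. ,  82.4]), -60.2) z 0.0264 meanxy [ 0.6774 -0.0029]
   web 115 (array([676.5,  -1.6]), array([49.4, 14.5]), -63.6) 0.0561
capR scene 669 (array([686.8, -11.6]), array([153. ,  82.7]), -58.5) z 0.0247 meanxy [0.6826 0.0026]
   web 82 (array([6.793e+02, 6.000e-01]), array([51.9, 17.4]), -66.4) 0.0527
capQ top 1005 (array([ 64
[... 393 characters left out ...]
eanxy [0.5306 0.4321]
fL scene 164 (array([530.5, 432.1]), array([99.5, 98.8]), -41.0) z 0.0874 meanxy [0.5313 0.4328]
fS top 112 (array([371.4, 288.5]), array([62.6, 59.4]), -87.7) z 0.089 meanxy [0.3715 0.2885]
fS scene 83 (array([376.4, 288.8]), array([64.3, 61.3]), 37.5) z 0.0877 meanxy [0.3757 0.2898]
fQ top 162 (array([464.9, -90.1]), array([82. , 80.6]), 52.4) z 0.0899 meanxy [ 0.4665 -0.0908]
fQ scene 116 (array([464.3, -91. ]), array([90.4, 80.2]), 52.7) z 0.087 meanxy [ 0.4674 -0.0866]
fR top 221 (array([ 364.9, -285.7]), array([110. ,  63.3]), 0.7) z 0.0893 meanxy [ 0.3659 -0.2861]
fR scene 128 (array([ 365.1, -285.5]), array([114.7,  68.9]), 0.8) z 0.0878 meanxy [ 0.3686 -0.2837]
```

```bash
cat > go.py <<'E'
# go.py X Y Z(mm) YAW(deg of tool x): turn about tool z, then shift (full-scale units) in the axes after turning
import sys
from h import *
s=r.get_state(); M=R.from_quat(s['eef_rot']).as_matrix()
yaw=np.degrees(np.arctan2(M[1,0],M[0,0])); X,Y,Z,A=map(float,sys.argv[1:5])
t=-((A-yaw+180)%360-180); M2=M@R.from_rotvec([0,0,np.radians(t)]).as_matrix()
d=M2.T@(np.array([X,Y,Z])/1000-s['tool_pos'])
print('t',round(s['clock'],2),'pos',np.round(s['tool_pos']*1000,1),'yaw',round(yaw,1),'tilt',round(np.degrees(np.arccos(-M[2,2])),2),'q',np.round(s['q'],2))
print('turn',round(t/180,4),'deg',round(t,1),'shift',np.round(d/.025,2),'F',np.round(s['contact_force'],1),'open',round(s['opening'],3),'ff',np.round(s['finger_force'],1))
E
python3 go.py 643.5 232.7 100 195.7
```

```text
t 0.1 pos [237.9 577.3 238. ] yaw 157.6 tilt 0.09 q [-1.15  0.69 -0.19  1.57  0.16  0.9  -0.22]
turn -0.2116 deg -38.1 shift [-11.89 -17.65   5.53] F [ 0.7 -0.4  0. ] open 1.004 ff 0.0
```

```bash
P="python3 -m pendant"
$P '[[0,0,0,0,0,-0.035],[0,0,0,0,0,-0.035],[0,0,0,0,0,-0.035],[0,0,0,0,0,-0.035],[0,0,0,0,0,-0.035]]'
$P '[[0,0,0,0,0,-0.036],[-0.45,-0.7,0.1,0,0,0],[-0.45,-0.7,0.1,0,0,0],[-0.5,-0.7,0.1,0,0,0],[-0.5,-0.7,0.1,0,0,0]]' >/dev/null
$P '[[-0.5,-0.75,0.2,0,0,0],[-0.5,-0.75,0.2,0,0,0],[-0.5,-0.75,0.2,0,0,0],[-0.5,-0.75,0.2,0,0,0],[-0.5,-0.75,0.2,0,0,0]]' >/dev/null
$P '[[-0.5,-0.75,0.2,0,0,0],[-0.5,-0.75,0.2,0,0,0],[-0.5,-0.75,0.2,0,0,0],[-0.5,-0.75,0.2,0,0,0],[-0.5,-0.75,0.2,0,0,0]]' >/dev/null
$P '[[-0.5,-0.75,0.2,0,0,0],[-0.5,-0.75,0.2,0,0,0],[-0.5,-0.75,0.2,0,0,0],[-0.5,-0.75,0.2,0,0,0],[0,0,0,0,0,0]]'
python3 go.py 643.5 232.7 100 195.7
```

```text
clock: 0.52
tool_pos: [0.238, 0.5775, 0.2383]
eef_rot: [-0.082, 0.997, -0.0, -0.0]
contact_force: [-0.6, 0.4, 0.1]
opening: 0.993
finger_force: 0.0
clock: 2.18
tool_pos: [0.5457, 0.3113, 0.1569]
eef_rot: [-0.132, 0.991, -0.003, 0.0]
contact_force: [0.6, -1.1, -1.2]
opening: 0.998
finger_force: 0.0
t 2.18 pos [545.7 311.3 156.9] yaw -164.9 tilt 0.32 q [-0.38  0.81 -0.39  1.62  0.41  0.79  0.88]
turn -0.0031 deg -0.6 shift [-2.91 -4.07  2.3 ] F [ 0.6 -1.1 -1.2] open 0.998 ff 0.0
```

```bash
P="python3 -m pendant"
$P '[[-0.6,-0.8,0.45,0,0,0],[-0.6,-0.8,0.45,0,0,0],[-0.6,-0.8,0.45,0,0,0],[-0.6,-0.8,0.45,0,0,0],[-0.5,-0.85,0.5,0,0,-0.003]]'>/dev/null
$P '[[0,0,0,0,0,0],[0,0,0,0,0,0]]' >/dev/null
python3 - <<'E'
from h import *
s=r.get_state(); T=np.eye(4); T[:3,:3]=R.from_quat(s['eef_rot']).as_matrix(); T[:3,3]=s['tool_pos']
p,d=optics.snapshot('wrist'); cv2.imwrite('pics/w1.png',p)
C=cloud('wrist',d,T).reshape(-1,3); near=np.linalg.norm(C[:,:2]-[.6435,.2327],axis=1)<.07
for lo,hi in((.018,.034),(.046,.065)):
    b=C[near&(C[:,2]>lo)&(C[:,2]<hi)]; print(len(b),rect(b[:,:2]),np.median(b[:,2]))
E
python3 go.py 643.5 232.7 31 195.7
```

```text
15133 (array([643.3, 231.7]), array([112.9, 112.8]), -27.5) 0.026193632642461134
1505 (array([643.4, 231.4]), array([50. , 13.6]), 15.9) 0.05589768609730997
t 2.82 pos [637.9 239.9 100.8] yaw -163.9 tilt 0.1 q [-0.23  0.95 -0.4   1.47  0.45  0.81  1.06]
turn 0.0023 deg 0.4 shift [-0.14 -0.34  2.79] F [-0.6  0.6  0. ] open 1.0 ff 0.0
```

View pics/w1.png

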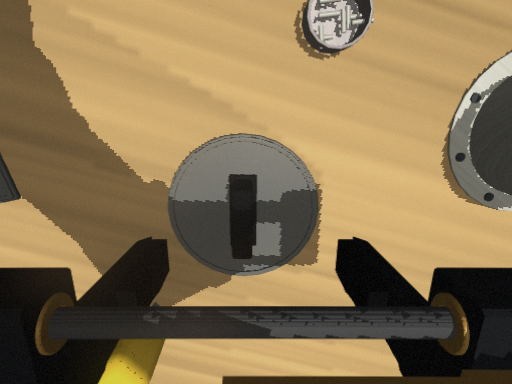

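The wrist view shows the large cap at (243,205), with its web upright between the jaws, and it agrees with the top camera to about 1 mm. Next I descend and grip.

```bash
P="python3 -m pendant"
$P '[[-0.13,-0.38,0,0,0,0.002],[0,0,0.7,0,0,0],[0,0,0.7,0,0,0],[0,0,0.7,0,0,0],[0,0,0.65,0,0,0]]'>/dev/null
$P '[[0,0,0,0,0,0],[0,0,0,0,0,0],[0,0,0,0,0,0],[0,0,0,0,0,0],[0,0,0,0,0,0]]' -1 25 
$P '[[0,0,0,0,0,0],[0,0,0,0,0,0],[0,0,0,0,0,0],[0,0,0,0,0,0]]' 
python3 go.py 643.4 231.5 190 195.7
```

```text
clock: 3.65
tool_pos: [0.6453, 0.2317, 0.0337]
eef_rot: [-0.137, 0.991, 0.0, 0.001]
contact_force: [-0.2, -0.3, 0.4]
opening: 0.645
finger_force: 0.0
clock: 3.98
tool_pos: [0.6446, 0.2312, 0.0326]
eef_rot: [-0.137, 0.991, 0.0, 0.0]
contact_force: [-0.5, 0.4, 0.0]
opening: 0.344
finger_force: 0.0
t 3.98 pos [644.6 231.2  32.6] yaw -164.2 tilt 0.01 q [-0.23  1.05 -0.36  1.48  0.49  0.7   1.04]
turn 0.0004 deg 0.1 shift [ 0.04  0.03 -6.3 ] F [-0.5  0.4  0. ] open 0.344 ff 0.0
```

```bash
P="python3 -m pendant"
$P '[[0,0,0,0,0,0],[0,0,0,0,0,0],[0,0,0,0,0,0],[0,0,0,0,0,0],[0,0,0,0,0,0]]' 
$P '[[0,0,-0.3,0,0,0],[0,0,-0.7,0,0,0],[0,0,-0.9,0,0,0],[0,0,-0.9,0,0,0],[0,0,-0.9,0,0,0]]'>/dev/null
$P '[[0,0,-0.9,0,0,0],[0,0,-0.9,0,0,0],[0,0,-0.6,0,0,0],[0,0,0,0,0,0]]' 
python3 go.py 528.5 430.6 180 195.7
```

```text
clock: 4.4
tool_pos: [0.6445, 0.2313, 0.0325]
eef_rot: [-0.137, 0.991, 0.0, 0.0]
contact_force: [-0.2, 0.2, 0.1]
opening: 0.156
finger_force: 25.0
clock: 5.15
tool_pos: [0.6465, 0.2323, 0.1893]
eef_rot: [-0.137, 0.991, 0.001, 0.003]
contact_force: [-0.3, 0.0, -1.1]
opening: 0.154
finger_force: 25.0
t 5.15 pos [646.5 232.3 189.3] yaw -164.3 tilt 0.41 q [-0.2   0.85 -0.44  1.41  0.4   0.96  1.12]
turn 0.0003 deg 0.0 shift [2.4  8.91 0.37] F [-0.3  0.  -1.1] open 0.154 ff 25.0
```

```bash
P="python3 -m pendant"
$P '[[0.15,0.5,0,0,0,0],[0.25,0.85,0,0,0,0],[0.25,0.9,0,0,0,0],[0.25,0.9,0,0,0,0],[0.25,0.9,0,0,0,0]]'>/dev/null
$P '[[0.25,0.9,0,0,0,0],[0.25,0.9,0,0,0,0],[0.25,0.9,0,0,0,0],[0.25,0.9,0.1,0,0,0],[0.15,0.8,0.3,0,0,0]]'>/dev/null
$P '[[0.1,0.4,0,0,0,0],[0,0,0,0,0,0],[0,0,0,0,0,0]]'>/dev/null 
python3 go.py 530.3 431 104 195.7
```

```text
t 6.23 pos [526.1 427.3 174.1] yaw -164.2 tilt 0.12 q [-0.55  0.86 -0.4   1.44  0.38  0.92  0.79]
turn 0.0007 deg 0.1 shift [-0.21  0.1   2.8 ] F [ 0.4 -0.5 -0.6] open 0.157 ff 25.0
```

```bash
P="python3 -m pendant"
$P '[[-0.2,0.1,0,0,0,0],[0,0,0.5,0,0,0],[0,0,0.6,0,0,0],[0,0,0.5,0,0,0],[0,0,0.5,0,0,0]]'>/dev/null
$P '[[0,0,0.3,0,0,0],[0,0,0.2,0,0,0],[0,0,0.2,0,0,0],[0,0,0.1,0,0,0],[0,0,0,0,0,0]]' 
python3 go.py 530.3 431 101 195.7
```

```text
clock: 7.07
tool_pos: [0.5307, 0.4316, 0.1022]
eef_rot: [-0.137, 0.991, -0.0, -0.0]
contact_force: [-0.4, 0.4, -0.8]
opening: 0.153
finger_force: 25.0
t 7.07 pos [530.7 431.6 102.2] yaw -164.2 tilt 0.01 q [-0.57  0.95 -0.37  1.47  0.42  0.81  0.76]
turn 0.0004 deg 0.1 shift [ 0.02 -0.02  0.05] F [-0.4  0.4 -0.8] open 0.153 ff 25.0
```

```bash
P="python3 -m pendant"
$P '[[0,0,0.05,0,0,0],[0,0,0,0,0,0],[0,0,0,0,0,0],[0,0,0,0,0,0],[0,0,0,0,0,0]]' 0.2
$P '[[0,0,-0.2,0,0,0],[0,0,-0.5,0,0,0],[0,0,-0.7,0,0,0],[0,0,-0.7,0,0,0],[0,0,-0.7,0,0,0]]'>/dev/null
python3 go.py 468 111.2 100 138.9
```

```text
clock: 7.48
tool_pos: [0.531, 0.4317, 0.1017]
eef_rot: [-0.137, 0.991, 0.0, 0.0]
contact_force: [0.3, 0.7, 0.5]
opening: 0.509
finger_force: 0.0
t 7.9 pos [530.9 431.8 173.3] yaw -164.2 tilt 0.06 q [-0.55  0.86 -0.4   1.42  0.38  0.93  0.79]
turn 0.316 deg 56.9 shift [ -6.53 -11.32   2.92] F [ 0.1  0.4 -0.4] open 0.598 ff 0.0
```

```bash
P="python3 -m pendant"
$P '[[0,0,0,0,0,0.039],[0,0,0,0,0,0.039],[0,0,0,0,0,0.039],[0,0,0,0,0,0.039],[0,0,0,0,0,0.039]]'>/dev/null
$P '[[0,0,0,0,0,0.039],[0,0,0,0,0,0.039],[0,0,0,0,0,0.039],[0,0,0,0,0,0.004],[-0.2,-0.35,0,0,0,0]]'>/dev/null
$P '[[-0.5,-0.8,0,0,0,0],[-0.5,-0.85,0,0,0,0],[-0.5,-0.85,0,0,0,0],[-0.5,-0.85,0,0,0,0],[-0.5,-0.85,0,0,0,0]]'>/dev/null
$P '[[-0.5,-0.85,0.2,0,0,0],[-0.5,-0.85,0.2,0,0,0],[-0.5,-0.85,0.2,0,0,0],[-0.5,-0.85,0.2,0,0,0],[-0.4,-0.85,0.3,0,0,0]]'>/dev/null
$P '[[-0.4,-0.85,0.6,0,0,0],[-0.4,-0.85,0.6,0,0,0],[-0.4,-0.7,0.6,0,0,0],[0,0,0,0,0,0],[0,0,0,0,0,0]]'>/dev/null
python3 - <<'E'
from h import *
s=r.get_state(); T=np.eye(4); T[:3,:3]=R.from_quat(s['eef_rot']).as_matrix(); T[:3,3]=s['tool_pos']
p,d=optics.snapshot('wrist'); cv2.imwrite('pics/w2.png',p)
C=cloud('wrist',d,T).reshape(-1,3); near=np.linalg.norm(C[:,:2]-[.468,.1112],axis=1)<.05
for lo,hi in((.018,.034),(.046,.065)):
    b=C[near&(C[:,2]>lo)&(C[:,2]<hi)]; print(len(b),rect(b[:,:2]),np.median(b[:,2]))
W=cloud('top',optics.snapshot('top')[1]).reshape(-1,3)
b=W[(np.linalg.norm(W[:,:2]-[.53,.431],axis=1)<.075)&(W[:,2]>.075)]
for lo,hi in((.084,.104),(.115,.14)):
    q=b[(b[:,2]>lo)&(b[:,2]<hi)]; print('placed',len(q),rect(q[:,:2]),np.median(q[:,2]))
E
python3 go.py 468 111.2 32 138.9
```

```text
6030 (array([466.8, 110.8]), array([76.5, 75. ]), 47.1) 0.026319679131514173
1509 (array([466.9, 110.6]), array([50. , 13.7]), -41.0) 0.05586568682711726
placed 0 (array([0., 0.]), array([0., 0.]), 0.0) nan
placed 0 (array([0., 0.]), array([0., 0.]), 0.0) nan
t 10.08 pos [466.6 118.9  99.5] yaw 139.0 tilt 0.19 q [-0.28  0.75 -0.11  2.11  0.27  0.29  0.24]
turn 0.0008 deg 0.1 shift [-0.24 -0.2   2.7 ] F [-0.2  0.5  0.5] open 0.602 ff 0.0
  return _methods._mean(a, axis=axis, dtype=dtype,
  ret = ret.dtype.type(ret / rcount)
```

```bash
P="python3 -m pendant"
$P '[[-0.22,-0.24,0,0,0,0],[0,0,0.7,0,0,0],[0,0,0.7,0,0,0],[0,0,0.7,0,0,0],[0,0,0.6,0,0,0]]'>/dev/null
$P '[[0,0,0,0,0,0],[0,0,0,0,0,0],[0,0,0,0,0,0],[0,0,0,0,0,0],[0,0,0,0,0,0]]' -1 25 >/dev/null
$P '[[0,0,0,0,0,0],[0,0,0,0,0,0],[0,0,0,0,0,0],[0,0,0,0,0,0],[0,0,0,0,0,0]]' 
$P '[[0,0,-0.3,0,0,0],[0,0,-0.7,0,0,0],[0,0,-0.9,0,0,0],[0,0,-0.9,0,0,0],[0,0,-0.9,0,0,0]]'>/dev/null
$P '[[0,0,-0.9,0,0,0],[0,0,-0.9,0,0,0],[0,0,-0.6,0,0,0],[0,0,0,0,0,0]]' 
python3 go.py 373 288.7 180 138.9
```

```text
clock: 11.33
tool_pos: [0.4662, 0.1092, 0.0318]
eef_rot: [0.351, 0.936, 0.001, 0.001]
contact_force: [0.2, -0.2, 6.6]
opening: 0.155
finger_force: 25.0
clock: 12.08
tool_pos: [0.4668, 0.1091, 0.1866]
eef_rot: [0.351, 0.936, 0.001, 0.002]
contact_force: [-0.3, -0.1, -0.9]
opening: 0.154
finger_force: 25.0
t 12.08 pos [466.8 109.1 186.6] yaw 138.9 tilt 0.29 q [-0.2   0.59 -0.2   2.05  0.22  0.51  0.29]
turn -0.0002 deg -0.0 shift [7.55 2.95 0.25] F [-0.3 -0.1 -0.9] open 0.154 ff 25.0
```

```bash
P="python3 -m pendant"
$P '[[0.5,0.2,0,0,0,0],[0.8,0.3,0,0,0,0],[0.85,0.33,0,0,0,0],[0.85,0.33,0,0,0,0],[0.85,0.33,0,0,0,0]]'>/dev/null
$P '[[0.85,0.33,0,0,0,0],[0.85,0.33,0,0,0,0],[0.85,0.33,0,0,0,0],[0.65,0.25,0.1,0,0,0],[0.45,0.15,0.2,0,0,0]]'>/dev/null
$P '[[0,0,0.2,0,0,0],[0,0,0,0,0,0],[0,0,0,0,0,0]]'>/dev/null 
python3 - <<'E'
from h import *
s=r.get_state(); T=np.eye(4); T[:3,:3]=R.from_quat(s['eef_rot']).as_matrix(); T[:3,3]=s['tool_pos']
p,d=optics.snapshot('wrist'); cv2.imwrite('pics/w3.png',p)
C=cloud('wrist',d,T).reshape(-1,3); near=np.linalg.norm(C[:,:2]-[.3725,.2885],axis=1)<.06
b=C[near&(C[:,2]>.083)&(C[:,2]<.097)]; print(len(b),rect(b[:,:2]),np.median(b[:,2]))
b=C[(C[:,2]>.105)];print(len(b))
E
python3 go.py 371.8 287.2 102 138.9
```

```text
434 (array([357.2, 301.9]), array([59.3, 22.4]), 46.1) 0.08969956217296834
53065
t 13.22 pos [372.  284.9 170.9] yaw 138.8 tilt 0.1 q [-0.67  0.61 -0.13  2.1   0.17  0.45 -0.08]
turn -0.0006 deg -0.1 shift [0.07 0.07 2.75] F [ 0.4 -1.  -0.7] open 0.158 ff 25.0
```

View pics/w3.png

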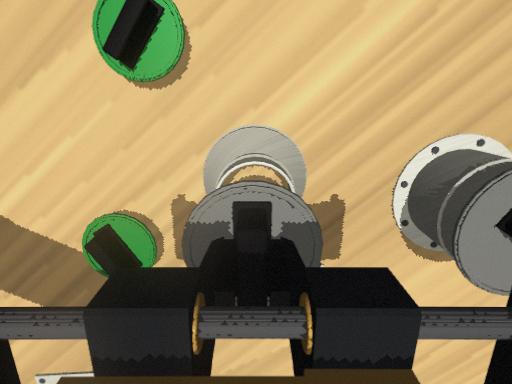

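The wrist view shows the held small cap at (252,230) above the reducer's mouth arc at (255,175). The fitted mouth centre is about (372, 288), which agrees with the earlier measurement.

```bash
P="python3 -m pendant"
$P '[[0.06,0.06,0.2,0,0,0],[0,0,0.5,0,0,0],[0,0,0.6,0,0,0],[0,0,0.5,0,0,0],[0,0,0.4,0,0,0]]'>/dev/null
$P '[[0,0,0.3,0,0,0],[0,0,0.2,0,0,0],[0,0,0.1,0,0,0],[0,0,0,0,0,0],[0,0,0,0,0,0]]' 
$P '[[0,0,0.04,0,0,0],[0,0,0,0,0,0],[0,0,0,0,0,0],[0,0,0,0,0,0],[0,0,0,0,0,0]]' 0.2
python3 go.py 371.8 287.2 102 138.9
$P '[[0,0,-0.2,0,0,0],[0,0,-0.5,0,0,0],[0,0,-0.7,0,0,0],[0,0,-0.7,0,0,0],[0,0,-0.7,0,0,0]]'>/dev/null
python3 go.py 676.5 -1.6 100 116.4
```

```text
clock: 14.05
tool_pos: [0.3717, 0.2886, 0.1015]
eef_rot: [0.351, 0.936, 0.0, 0.0]
contact_force: [0.3, -0.3, 0.1]
opening: 0.158
finger_force: 25.0
clock: 14.47
tool_pos: [0.3716, 0.2886, 0.1004]
eef_rot: [0.351, 0.936, 0.0, 0.0]
contact_force: [-0.5, 0.2, 0.2]
opening: 0.515
finger_force: 0.0
t 14.47 pos [371.6 288.6 100.4] yaw 138.9 tilt 0.03 q [-0.71  0.75 -0.08  2.14  0.2   0.26 -0.11]
turn -0.0001 deg -0.0 shift [-0.04 -0.04 -0.06] F [-0.5  0.2  0.2] open 0.515 ff 0.0
t 14.88 pos [371.3 288.4 171.3] yaw 138.9 tilt 0.01 q [-0.68  0.61 -0.13  2.09  0.17  0.45 -0.08]
turn 0.125 deg 22.5 shift [-15.82   5.78   2.85] F [ 0.3  0.8 -0.3] open 0.598 ff 0.0
```

```bash
P="python3 -m pendant"
$P '[[0,0,0,0,0,0.031],[0,0,0,0,0,0.031],[0,0,0,0,0,0.031],[0,0,0,0,0,0.032],[-0.4,0.15,0,0,0,0]]'>/dev/null
$P '[[-0.85,0.3,0,0,0,0],[-0.85,0.3,0,0,0,0],[-0.85,0.3,0,0,0,0],[-0.85,0.3,0,0,0,0],[-0.85,0.3,0,0,0,0]]'>/dev/null
$P '[[-0.85,0.3,0,0,0,0],[-0.85,0.3,0,0,0,0],[-0.85,0.3,0,0,0,0],[-0.85,0.3,0,0,0,0],[-0.85,0.3,0,0,0,0]]'>/dev/null
$P '[[-0.85,0.35,0.3,0,0,0],[-0.85,0.35,0.4,0,0,0],[-0.85,0.35,0.4,0,0,0],[-0.85,0.35,0.5,0,0,0],[-0.85,0.35,0.5,0,0,0]]'>/dev/null
$P '[[-0.85,0.35,0.5,0,0,0],[-0.85,0.35,0.2,0,0,0],[-0.6,0.2,0,0,0,0],[0,0,0,0,0,0],[0,0,0,0,0,0]]'>/dev/null
cat > look.py <<'E'
# look.py X Y RAD(mm): wrist measurement of a cap; top check of placed caps
import sys
from h import *
s=r.get_state(); T=np.eye(4); T[:3,:3]=R.from_quat(s['eef_rot']).as_matrix(); T[:3,3]=s['tool_pos']
x,y,rad=[float(a)/1000 for a in sys.argv[1:4]]
p,d=optics.snapshot('wrist'); cv2.imwrite('pics/wrist.png',p)
C=cloud('wrist',d,T).reshape(-1,3); near=np.linalg.norm(C[:,:2]-[x,y],axis=1)<rad
for lo,hi in((.018,.034),(.046,.065),(.083,.097)):
    b=C[near&(C[:,2]>lo)&(C[:,2]<hi)]; len(b)>20 and print('wrist',len(b),rect(b[:,:2]),np.median(b[:,2]))
p,d=optics.snapshot('top'); cv2.imwrite('pics/top.png',p)
W=cloud('top',d).reshape(-1,3)
for k,c in dict(L=(.530,.431),S=(.372,.288),Q=(.465,-.090),R=(.365,-.286)).items():
    b=W[(np.linalg.norm(W[:,:2]-c,axis=1)<.085)]
    for lo,hi in((.084,.104),(.112,.14)):
        q=b[(b[:,2]>lo)&(b[:,2]<hi)]; len(q)>20 and print('placed',k,len(q),rect(q[:,:2]),np.median(q[:,2]))
E
python3 look.py 676.5 -1.6 74
python3 go.py 676.5 -1.6 32 116.4
```

```text
wrist 13251 (array([677.3,  -2.3]), array([124.2,  74.2]), -61.8) 0.026209879693123245
wrist 1487 (array([677.3,  -2. ]), array([50.1, 14. ]), -61.9) 0.05586809828348838
placed L 1346 (array([530.5, 430.8]), array([111. , 110.1]), -46.5) 0.09455057033093561
placed L 159 (array([530. , 429.4]), array([49.3, 14.8]), 16.2) 0.12347922563830727
placed S 590 (array([372.1, 288.6]), array([74.9, 74.9]), 23.9) 0.09470731691589052
placed S 150 (array([372.2, 288.6]), array([49.4, 14.9]), -39.7) 0.12347923790702109
placed R 205 (array([ 364.5, -285.3]), array([110. ,  61.9]), -0.5) 0.0888922589678891
t 17.07 pos [672.1   8.  100.4] yaw 116.5 tilt 0.09 q [-0.02  0.92 -0.12  1.52  0.14  0.72  0.27]
turn 0.0006 deg 0.1 shift [-0.43 -0.01  2.73] F [-0.2  0.1  0. ] open 0.6 ff 0.0
```

Both placed caps are home, with rim tops at 94.6 mm and web tops at 123.5 mm. Next is the oblong cap.

```bash
P="python3 -m pendant"
python3 go.py 677.3 -2.1 32 118.1
$P '[[0,0,0,0,0,-0.009],[-0.45,0.02,0,0,0,0],[0,0,0.7,0,0,0],[0,0,0.7,0,0,0],[0,0,0.7,0,0,0]]'>/dev/null
$P '[[0,0,0.6,0,0,0],[0,0,0,0,0,0],[0,0,0,0,0,0]]' >/dev/null
$P '[[0,0,0,0,0,0],[0,0,0,0,0,0],[0,0,0,0,0,0],[0,0,0,0,0,0],[0,0,0,0,0,0]]' -1 25 >/dev/null
$P '[[0,0,0,0,0,0],[0,0,0,0,0,0],[0,0,0,0,0,0],[0,0,0,0,0,0],[0,0,0,0,0,0]]' 
$P '[[0,0,-0.3,0,0,0],[0,0,-0.7,0,0,0],[0,0,-0.9,0,0,0],[0,0,-0.9,0,0,0],[0,0,-0.9,0,0,0]]'>/dev/null
$P '[[0,0,-0.9,0,0,0],[0,0,-0.9,0,0,0],[0,0,-0.6,0,0,0],[0,0,0,0,0,0]]' 
python3 go.py 365 -286 180 0.5
```

```text
t 17.07 pos [672.1   8.  100.4] yaw 116.5 tilt 0.09 q [-0.02  0.92 -0.12  1.52  0.14  0.72  0.27]
turn -0.0089 deg -1.6 shift [-0.46 -0.01  2.73] F [-0.2  0.1  0. ] open 0.6 ff 0.0
clock: 18.57
tool_pos: [0.6787, -0.0027, 0.0328]
eef_rot: [0.515, 0.857, -0.0, -0.0]
contact_force: [-0.5, 0.3, 1.5]
opening: 0.159
finger_force: 25.0
clock: 19.32
tool_pos: [0.6812, -0.0025, 0.1896]
eef_rot: [0.515, 0.857, 0.002, 0.003]
contact_force: [0.4, 0.4, 0.2]
opening: 0.157
finger_force: 25.0
t 19.32 pos [681.2  -2.5 189.6] yaw 118.0 tilt 0.44 q [ 0.01  0.82 -0.14  1.44  0.13  0.89  0.32]
turn 0.6528 deg 117.5 shift [-12.75  11.23   0.28] F [0.4 0.4 0.2] open 0.157 ff 25.0
```

```bash
P="python3 -m pendant"
$P '[[0,0,0,0,0,0.02],[0,0,0,0,0,0.039],[0,0,0,0,0,0.039],[0,0,0,0,0,0.039],[0,0,0,0,0,0.039]]'>/dev/null
$P '[[0,0,0,0,0,0.039],[0,0,0,0,0,0.039],[0,0,0,0,0,0.039],[0,0,0,0,0,0.039],[0,0,0,0,0,0.039]]'>/dev/null
$P '[[0,0,0,0,0,0.039],[0,0,0,0,0,0.039],[0,0,0,0,0,0.039],[0,0,0,0,0,0.039],[0,0,0,0,0,0.039]]'>/dev/null
$P '[[0,0,0,0,0,0.039],[0,0,0,0,0,0.039],[0,0,0,0,0,0.009],[-0.3,0.3,0,0,0,0],[-0.6,0.5,0,0,0,0]]'>/dev/null
python3 go.py 363.7 -286.6 175 0.5
```

```text
t 20.98 pos [657.3 -20.6 184. ] yaw 0.8 tilt 0.07 q [-0.26  0.84  0.43  1.53 -0.42  0.87 -1.23]
turn 0.0019 deg 0.3 shift [-11.83  10.54   0.34] F [-0.2 -0.4 -0.5] open 0.155 ff 25.0
```

```bash
P="python3 -m pendant"
$P '[[-0.7,0.63,0,0,0,0],[-0.8,0.7,0,0,0,0],[-0.8,0.7,0,0,0,0],[-0.8,0.7,0,0,0,0],[-0.8,0.7,0,0,0,0]]'>/dev/null
$P '[[-0.8,0.7,0,0,0,0],[-0.8,0.7,0,0,0,0],[-0.8,0.7,0,0,0,0],[-0.8,0.7,0,0,0,0],[-0.8,0.7,0,0,0,0]]'>/dev/null
$P '[[-0.7,0.7,0.1,0,0,0],[-0.7,0.7,0.1,0,0,0],[-0.7,0.6,0.1,0,0,0],[-0.5,0.5,0.1,0,0,0.001],[-0.3,0.3,0,0,0,0]]'>/dev/null
$P '[[0,0,0,0,0,0],[0,0,0,0,0,0],[0,0,0,0,0,0]]'>/dev/null 
python3 look.py 365 -285.5 90; python3 go.py 363.7 -286.6 102 0.5
```

```text
placed L 1350 (array([530.1, 431.1]), array([111.3, 110.5]), -53.2) 0.09459427277663396
placed L 158 (array([529.6, 429.1]), array([48.9, 15.5]), 17.2) 0.12344260845174831
placed S 588 (array([372.4, 288.4]), array([76.3, 74.4]), 5.3) 0.09461983892876802
placed S 149 (array([372.3, 288.3]), array([49.7, 14.4]), -39.4) 0.12354129189773055
placed Q 157 (array([465.1, -90.1]), array([82.3, 80.7]), 52.2) 0.08976112638235878
placed R 48 (array([ 318.5, -285. ]), array([59.9, 17. ]), -88.6) 0.08947221286169021
t 22.58 pos [ 389.7 -267.3  175.2] yaw 0.5 tilt 0.05 q [ 0.32  0.63  0.29  2.1  -0.39  0.47 -0.66]
turn -0.0002 deg -0.0 shift [-1.05  0.77  2.93] F [ 0.5  0.5 -0.5] open 0.155 ff 25.0
```

View pics/wrist.png

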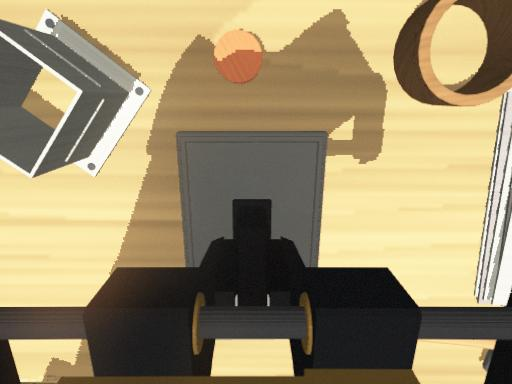

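The oblong cap hangs square in the grip, with its rim at columns 180–327. The square fitting is clear at the upper left.

```bash
P="python3 -m pendant"
$P '[[-0.5,0.4,0,0,0,0],[-0.55,0.37,0,0,0,0],[0,0,0,0,0,0],[0,0,0.5,0,0,0],[0,0,0.5,0,0,0]]'>/dev/null
$P '[[0,0,0.5,0,0,0],[0,0,0,0,0,0],[0,0,0,0,0,0]]'>/dev/null 
python3 go.py 363.7 -286.6 102 0.5
```

```text
t 23.25 pos [ 362.9 -286.8  137.4] yaw 0.4 tilt 0.07 q [ 0.43  0.68  0.22  2.15 -0.41  0.35 -0.57]
turn -0.0007 deg -0.1 shift [ 0.03 -0.01  1.42] F [-0.2 -0.4 -0.6] open 0.156 ff 25.0
```

```bash
P="python3 -m pendant"
$P '[[0.03,0,0.3,0,0,0],[0,0,0.3,0,0,0],[0,0,0.3,0,0,0],[0,0,0.2,0,0,0],[0,0,0.2,0,0,0]]'
$P '[[0,0,0.1,0,0,0],[0,0,0.03,0,0,0],[0,0,0,0,0,0],[0,0,0,0,0,0]]'
$P '[[0,0,0,0,0,0],[0,0,0,0,0,0],[0,0,0,0,0,0],[0,0,0,0,0,0],[0,0,0,0,0,0]]' 0.2
$P '[[0,0,-0.2,0,0,0],[0,0,-0.5,0,0,0],[0,0,-0.7,0,0,0],[0,0,-0.7,0,0,0],[0,0,-0.7,0,0,0]]'>/dev/null
python3 go.py 643.6 -227.3 100 33.3
```

```text
clock: 23.67
tool_pos: [0.3629, -0.2876, 0.1045]
eef_rot: [1.0, 0.003, -0.0, -0.0]
contact_force: [1.0, -0.2, -0.7]
opening: 0.157
finger_force: 25.0
clock: 24.0
tool_pos: [0.3631, -0.2878, 0.102]
eef_rot: [1.0, 0.002, 0.0, 0.0]
contact_force: [-0.2, -0.4, -0.1]
opening: 0.159
finger_force: 25.0
clock: 24.42
tool_pos: [0.3631, -0.2877, 0.102]
eef_rot: [1.0, 0.003, 0.0, 0.0]
contact_force: [-0.4, -0.1, -0.3]
opening: 0.513
finger_force: 0.0
t 24.83 pos [ 362.8 -287.6  173. ] yaw 0.3 tilt 0.03 q [ 0.39  0.62  0.28  2.12 -0.38  0.45 -0.59]
turn -0.1834 deg -33.0 shift [10.71  4.15  2.92] F [ 0.9  0.6 -0.4] open 0.601 ff 0.0
```

```bash
P="python3 -m pendant"
$P '[[0,0,0,0,0,-0.037],[0,0,0,0,0,-0.037],[0,0,0,0,0,-0.037],[0,0,0,0,0,-0.037],[0,0,0,0,0,-0.036]]'>/dev/null
$P '[[0.5,0.2,0,0,0,0],[0.85,0.3,0,0,0,0],[0.85,0.3,0,0,0,0],[0.85,0.35,0,0,0,0],[0.85,0.35,0,0,0,0]]'>/dev/null
$P '[[0.85,0.35,0,0,0,0],[0.85,0.35,0.2,0,0,0],[0.85,0.35,0.4,0,0,0],[0.85,0.35,0.5,0,0,0],[0.85,0.35,0.5,0,0,0]]'>/dev/null
$P '[[0.85,0.35,0.5,0,0,0],[0.7,0.25,0.5,0,0,0],[0.4,0.15,0.3,0,0,0],[0,0,0,0,0,0],[0,0,0,0,0,0]]'>/dev/null
python3 look.py 643.6 -227.3 72; python3 go.py 643.6 -227.3 32 33.3
```

```text
wrist 13804 (array([ 644.2, -227.8]), array([94.4, 93.9]), -56.7) 0.026264416398791027
wrist 1631 (array([ 644.6, -227.6]), array([50. , 13.9]), 33.3) 0.0559236774300903
placed L 1343 (array([530.1, 430.2]), array([110.4, 109.4]), -41.5) 0.094639250395817
placed L 157 (array([530.1, 428.8]), array([49.6, 15.2]), 13.7) 0.12340709970745267
placed S 593 (array([372.3, 288.8]), array([75.8, 74.8]), 68.1) 0.09459282416329995
placed S 145 (array([372.6, 288.6]), array([49.7, 14.3]), -38.6) 0.1236656816717433
placed Q 95 (array([465.7, -88.8]), array([81.5, 76.9]), -35.7) 0.08989606248839055
placed R 82 (array([ 324.3, -314.3]), array([42. , 18.1]), -2.3) 0.0942948286473198
t 26.6 pos [ 628.3 -232.6  100.1] yaw 33.3 tilt 0.05 q [ 0.19  0.93  0.18  1.53 -0.23  0.7  -0.51]
turn 0.0001 deg 0.0 shift [0.63 0.16 2.72] F [-0.1 -0.9  0.5] open 0.601 ff 0.0
```

```bash
P="python3 -m pendant"
$P '[[0.64,0.18,0,0,0,0],[0,0,0,0,0,0],[0,0,0.7,0,0,0],[0,0,0.7,0,0,0],[0,0,0.7,0,0,0]]'>/dev/null
$P '[[0,0,0.6,0,0,0],[0,0,0,0,0,0],[0,0,0,0,0,0]]' >/dev/null
$P '[[0,0,0,0,0,0],[0,0,0,0,0,0],[0,0,0,0,0,0],[0,0,0,0,0,0],[0,0,0,0,0,0]]' -1 25 >/dev/null
$P '[[0,0,0,0,0,0],[0,0,0,0,0,0],[0,0,0,0,0,0],[0,0,0,0,0,0],[0,0,0,0,0,0]]' 
$P '[[0,0,-0.3,0,0,0],[0,0,-0.7,0,0,0],[0,0,-0.9,0,0,0],[0,0,-0.9,0,0,0],[0,0,-0.9,0,0,0]]'>/dev/null
$P '[[0,0,-0.9,0,0,0],[0,0,-0.9,0,0,0],[0,0,-0.6,0,0,0],[0,0,0,0,0,0]]' 
python3 go.py 465 -90 180 52.5
```

```text
clock: 28.1
tool_pos: [0.6449, -0.2271, 0.0322]
eef_rot: [0.958, 0.287, 0.0, 0.0]
contact_force: [-0.7, 0.1, 3.9]
opening: 0.161
finger_force: 25.0
clock: 28.85
tool_pos: [0.6467, -0.2281, 0.1885]
eef_rot: [0.958, 0.287, 0.003, 0.002]
contact_force: [0.2, 0.7, 0.1]
opening: 0.151
finger_force: 25.0
t 28.85 pos [ 646.7 -228.1  188.5] yaw 33.4 tilt 0.39 q [ 0.16  0.83  0.22  1.43 -0.21  0.89 -0.55]
turn -0.1061 deg -19.1 shift [-0.04 -9.13  0.28] F [0.2 0.7 0.1] open 0.151 ff 25.0
```

```bash
P="python3 -m pendant"
$P '[[0,0,0,0,0,-0.035],[0,0,0,0,0,-0.036],[0,0,0,0,0,-0.035],[0,-0.4,0,0,0,0],[0,-0.8,0,0,0,0]]'>/dev/null
$P '[[0,-0.9,0,0,0,0],[0,-0.9,0,0,0,0],[0,-0.9,0,0,0,0],[0,-0.9,0,0,0,0],[0,-0.9,0,0,0,0]]'>/dev/null
$P '[[0,-0.9,0,0,0,0],[0,-0.9,0,0,0,0],[0,-0.7,0,0,0,0],[0,-0.4,0,0,0,0],[0,0,0,0,0,0]]'>/dev/null
$P '[[0,0,0.5,0,0,0],[0,0,0.5,0,0,0],[0,0,0.4,0,0,0],[0,0,0,0,0,0],[0,0,0,0,0,0]]'>/dev/null
python3 go.py 465.2 -89.8 101.7 52.4
```

```text
t 30.52 pos [474.2 -96.6 148.9] yaw 52.5 tilt 0.06 q [ 0.04  0.67  0.1   2.08 -0.15  0.41 -0.39]
turn 0.0003 deg 0.1 shift [-0.   -0.45  1.89] F [ 0.3  1.1 -0.3] open 0.158 ff 25.0
```

```bash
P="python3 -m pendant"
$P '[[0,-0.45,0,0,0,0],[0,0,0,0,0,0],[0,0,0.5,0,0,0],[0,0,0.5,0,0,0],[0,0,0.3,0,0,0]]'>/dev/null
$P '[[0,0,0.3,0,0,0],[0,0,0.2,0,0,0],[0,0,0.08,0,0,0],[0,0,0,0,0,0],[0,0,0,0,0,0]]'
$P '[[0,0,0,0,0,0],[0,0,0,0,0,0],[0,0,0,0,0,0],[0,0,0,0,0,0],[0,0,0,0,0,0]]' 0.2
$P '[[0,0,-0.2,0,0,0],[0,0,-0.5,0,0,0],[0,0,-0.8,0,0,0],[0,0,-0.9,0,0,0],[0,0,-0.9,0,0,0]]'>/dev/null
$P '[[0.9,0,-0.3,0,0,0],[0.9,0,0,0,0,0],[0.9,0,0,0,0,0],[0.9,0,0,0,0,0],[0.9,0,0,0,0,0]]'>/dev/null
$P '[[0.9,0,0,0,0,0],[0.9,0,0,0,0,0],[0.5,0,0,0,0,0],[0,0,0,0,0,0],[0,0,0,0,0,0]]'
python3 look.py 465 -90 10
cp pics/top.png pics/top_end.png; python3 - <<'E'
from h import *
p,d=optics.snapshot('scene'); cv2.imwrite('pics/scene_end.png',p)
E
```

```text
clock: 31.35
tool_pos: [0.4654, -0.0894, 0.1026]
eef_rot: [0.897, 0.442, 0.0, 0.0]
contact_force: [0.6, 0.8, -0.5]
opening: 0.155
finger_force: 25.0
clock: 31.77
tool_pos: [0.4653, -0.0893, 0.1026]
eef_rot: [0.897, 0.442, 0.0, 0.0]
contact_force: [0.3, -0.2, -0.3]
opening: 0.51
finger_force: 0.0
clock: 33.02
tool_pos: [0.5682, 0.0452, 0.1924]
eef_rot: [0.897, 0.442, -0.0, 0.0]
contact_force: [-0.1, 0.0, -0.8]
opening: 0.603
finger_force: 0.0
placed Q 1278 (array([465.1, -89.6]), array([94. , 93.9]), -37.5) 0.09433927088573962
placed Q 133 (array([465. , -89.5]), array([49.2, 13.7]), 52.2) 0.12392331800653988
placed R 1380 (array([ 364.7, -287.3]), array([124.3,  74.8]), 0.2) 0.09416097860532652
placed R 154 (array([ 365.4, -286.6]), array([47.5, 14.4]), 1.0) 0.12307356666064528
```

View pics/scene_end.png

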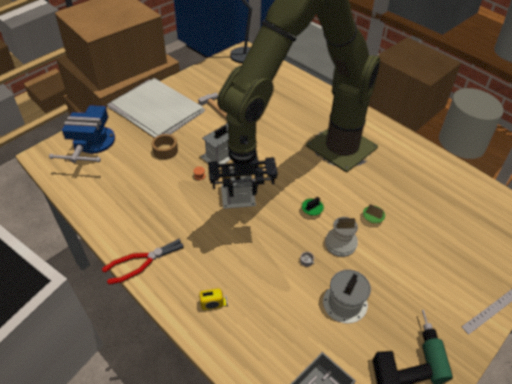

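View pics/top_end.png

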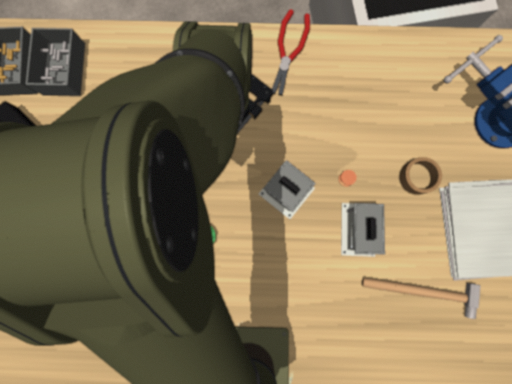

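All four rims read about 94 mm high, so they are home, and the gripper is clear at 192 mm. The top view shows the caps on the square fitting (287,188) and the oblong fitting (364,228). The round ones show as capped in the scene view at (343,230) and (348,290).

```bash
python3 -c "
from plant import r
print(r.finish_job())"
```

```text
the job is handed in; nothing more can be done
None
```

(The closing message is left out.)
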